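# Settle the rocking stand plate

### The job

One corner of the grey instrument-stand plate rocks on its bed. Press on the plate's corners with the fingertips until you find the one that sinks, then press that corner's steel shim tongue down until it lies fully flat and holds the corner down. Leave the other three tongues standing, do not lift or drag the plate, and leave the things around alone.

Things in the scene. Friction and masses are not known exactly. Their poses are not given: they have to be found in the camera images.
- bed: fixed black bed, 210 (x) x 380 (y) x 16 mm; origin at the centre of its underside on the table, x away from the robot, y to the left. Four 12 mm high rubber pads stand on it at (+-75, +-88) mm under the plate: three rigid, one, any of them and of the same look, on a hidden soft spring that gives 6 mm. Low stops (33 mm above the table) keep the plate in place.
- plate: loose grey steel stand plate, 190 (x) x 240 (y) x 8 mm, about 1.5 kg, lying on the four pads; origin at the centre of its underside, 28 mm above the table when level, axes as the bed's. In its middle a flange (52 mm across) and a bright post stub (20 mm across) rise to 63 mm above the plate's underside.
- corner_1 (a point): the place to press the plate's far left corner, a dark disc 18 mm across flush with the plate's top, at (75, 72) mm from the plate's centre; 36 mm above the table when level. If this is the corner that rocks, it starts to sink under about 2 N, is fully down (5 to 5.5 mm) under about 4 N, and comes back when released; otherwise it stays within 1 mm.
- corner_2 (a point): the place to press the plate's far right corner, a dark disc 18 mm across flush with the plate's top, at (75, -72) mm from the plate's centre; 36 mm above the table when level. If this is the corner that rocks, it starts to sink under about 2 N, is fully down (5 to 5.5 mm) under about 4 N, and comes back when released; otherwise it stays within 1 mm.
- corner_3 (a point): the place to press the plate's near right corner, a dark disc 18 mm across flush with the plate's top, at (-75, -72) mm from the plate's centre; 36 mm above the table when level. If this is the corner that rocks, it starts to sink under about 2 N, is fully down (5 to 5.5 mm) under about 4 N, and comes back when released; otherwise it stays within 1 mm.
- corner_4 (a point): the place to press the plate's near left corner, a dark disc 18 mm across flush with the plate's top, at (-75, 72) mm from the plate's centre; 36 mm above the table when level. If this is the corner that rocks, it starts to sink under about 2 N, is fully down (5 to 5.5 mm) under about 4 N, and comes back when released; otherwise it stays within 1 mm.
- shim_1 (a joint): shim tongue at the far left corner (corner_1): hinge angle in rad, about 0 to 0.08 standing up at the start, 0.44 pressed flat (its stop). A stiff hinge: it takes about 7 N on its pressing place to move, up to 12 N to go flat, and it stays where it is left.
- press_1 (a point): pressing place on top of tongue shim_1, 38 mm from its hinge. Steel strip, 18 x 61 x 4 mm, hinged at (75, 165, 33) mm in the bed's frame, reaching along bed -y over the plate's edge. At first it slopes up 25 degrees to its nose; flat, it is level, this place 38.5 mm above the table, the nose holding a rocking corner 4 mm down. At rigid corners the plate stops it short of flat.
- shim_2 (a joint): shim tongue at the far right corner (corner_2): hinge angle in rad, about 0 to 0.08 standing up at the start, 0.44 pressed flat (its stop). A stiff hinge: it takes about 7 N on its pressing place to move, up to 12 N to go flat, and it stays where it is left.
- press_2 (a point): pressing place on top of tongue shim_2, 38 mm from its hinge. Steel strip, 18 x 61 x 4 mm, hinged at (75, -165, 33) mm in the bed's frame, reaching along bed +y over the plate's edge. At first it slopes up 25 degrees to its nose; flat, it is level, this place 38.5 mm above the table, the nose holding a rocking corner 4 mm down. At rigid corners the plate stops it short of flat.
- shim_3 (a joint): shim tongue at the near right corner (corner_3): hinge angle in rad, about 0 to 0.08 standing up at the start, 0.44 pressed flat (its stop). A stiff hinge: it takes about 7 N on its pressing place to move, up to 12 N to go flat, and it stays where it is left.
- press_3 (a point): pressing place on top of tongue shim_3, 38 mm from its hinge. Steel strip, 18 x 61 x 4 mm, hinged at (-75, -165, 33) mm in the bed's frame, reaching along bed +y over the plate's edge. At first it slopes up 25 degrees to its nose; flat, it is level, this place 38.5 mm above the table, the nose holding a rocking corner 4 mm down. At rigid corners the plate stops it short of flat.
- shim_4 (a joint): shim tongue at the near left corner (corner_4): hinge angle in rad, about 0 to 0.08 standing up at the start, 0.44 pressed flat (its stop). A stiff hinge: it takes about 7 N on its pressing place to move, up to 12 N to go flat, and it stays where it is left.
- press_4 (a point): pressing place on top of tongue shim_4, 38 mm from its hinge. Steel strip, 18 x 61 x 4 mm, hinged at (-75, 165, 33) mm in the bed's frame, reaching along bed -y over the plate's edge. At first it slopes up 25 degrees to its nose; flat, it is level, this place 38.5 mm above the table, the nose holding a rocking corner 4 mm down. At rigid corners the plate stops it short of flat.
- thumb_nut: bystander, to be left alone: brass thumb nut, 20 mm across, 14 mm high, standing on the plate between the post and the middle of its left edge; origin under its centre
- screw_jar: bystander, to be left alone: small screw jar, 38 mm across, 45 mm high, standing just on the robot's side of the bed; origin under its centre
- screwdriver: bystander, to be left alone: screwdriver lying just beyond the bed; origin under its middle
- terminal_a: bystander, to be left alone: loose black terminal knob, 24 mm across, 30 mm high, on the table to the left; origin under its centre
- terminal_b: bystander, to be left alone: loose black terminal knob, 24 mm across, 30 mm high, on the table to the right; origin under its centre
- relay: bystander, to be left alone: relay in a clear housing on a black foot, 50 x 70 x 64 mm, on the table to the left; origin under its centre
- spanner: bystander, to be left alone: spanner lying on the table to the right; origin under its middle

How it is judged:
By the outcome, as a careful person would: the job done as asked, in the order asked, and still so for the second after the job is handed in, with the robot touching nothing.
It also fails if it takes over 51 s, if anything falls off the work surface, if the arm or the gripper's body presses on something with over 40 N, if the wrist force passes 120 N, or if a joint passes its speed limit or range.

### The arm

A 7-joint arm with a two-finger parallel gripper is mounted at the origin on the work surface. World frame = base frame: x ahead of the robot, y to its left, z up, the work surface at z = 0. Lengths are in m, angles in rad, forces in N, time in s.
With the tool pointing down it reaches from about 0.4 to 0.85 m from the base axis. Payload 6.9 kg.
Tool frame: the origin (TCP) lies midway between the tips of the shut fingers; the grasp point (between the pads) lies behind it (ctrl.pinch_z is the z of the grasp point in the tool frame, in m); z points along the fingers, y is the line along which they close (so a half turn about z gives the same grasp; the last joint's range is limited). The gripper opens to 85 mm and grips with 20 to 120 N. Pads are 22 mm wide; open, the fingers measure 114 mm over their backs; the gripper's body (76 mm by 85 mm) begins 54 mm behind the grasp point. The pads swing forward as they close: fully open they stand 13 mm farther back than shut.
Start: joints at [1.272, 0.507, -0.238, 1.5, 0.126, 1.149, -0.155], TCP at [0.246, -0.574, 0.231] pointing down, gripper open.
Joint ranges: [-3.08, 3.08], [-0.24, 2.05], [-1.43, 1.35], [0, 2.5], [-1.52, 4.66], [0.17, 1.96], [-2.89, 2.89]. Speed limits (rad/s): [2.39, 2.39, 3.14, 3.14, 3.14, 3.14, 3.14].

### API

Orientations are given as a unit quaternion [w, x, y, z].
In Python, from station import ctrl, get_state, vision, ticket, models gives the robot as it stands. Calls block until the motion is done:
- ctrl.movep(position, orientation): joint-space move of the TCP to a pose.
- ctrl.movel(position, frame=None, max_speed=0.15): straight line of the TCP; frame=None keeps the orientation; max_speed is the mean speed in m/s.
- ctrl.set_joints(angles): joint-space move.
- ctrl.ungrasp() and ctrl.close_gripper(force=None): open the fingers fully, or close them until they stop; force is the grip in N (None keeps the last).
- ctrl.pause(seconds).
- ctrl.ik(position, orientation): joint angles nearest the present ones, or None.
- get_state(): the state.
- vision.grab_frame(name): name is "side" or "top" or "wrist"; returns (picture, depth): 480x640x3 uint8, blue, green, red; 480x640 float32, m along the optical axis (not along the pixel's ray), 0 where there is no reading.
- vision.camera_info(name): a dict with "mtx" (3x3 intrinsics, pixels), "R" (3x3) and "t" (3): a world point X has camera coordinates R X + t; the wrist camera has in their place "hand_eye" (4x4, takes a point from camera to tool coordinates, whose origin is the TCP and whose axes are the flange's). Camera axes: x right, y down, z forward; pixel columns grow to the right and rows downward; lengths in m; the calibration is good to about 2 mm. The wrist camera is an equidistant fisheye: a pixel r from the principal point sees the ray r / f radians off the axis. A picture is of the moment at which its call begins: read the wrist's pose just before it. camera_info takes no time and is no camera call.
A pose or a line that the arm cannot do raises ctrl.Unreachable and nothing moves.
- ticket.close_job(): hands the job in; it is judged then, once.
Trained networks look in the newest picture that a camera, given by its name, has taken for a name from the list of things; names that differ only in an ending like _2 or _b are one class to them, and where a whole thing is asked for, a point or a joint stands for the part that bears it (a point fixed in the world has none). Each returns a list of dicts, best first, with "p" (0 to 1); they miss things now and then, are a little off and sometimes report something else, mostly with a low value. They report only what shows in the picture. A call takes as long as a camera call.
- models.recognise(camera, target): "point" ([column, row] in pixels, amid what is visible of it).
- models.masks_of(camera, target): "mask" (480x640 bool, what is visible of it) and "point" ([column, row] in pixels, amid what is visible of it).
The state is a dict: "time": time; "qpos": joint angles; "qd": joint speeds; "tau": joint torques, N m; "tcp_pos": TCP position; "eef_rot": TCP orientation; "contact_force": force on the tool from outside, world axes, zero at the start; "wrist_torque": the same for the moment, N m; "width": finger opening in m; "gripper_force": force on a finger pad.
Only numpy, scipy, OpenCV 4.12 (cv2) and the standard library are available. Lean on these libraries where they do the work, as an engineer would, in place of code of your own. Each camera call takes 0.05 s, during which the arm holds its last target. There are 200 camera calls.

## Working session

There is one attempt and no reset: what is moved stays moved. The work goes in short steps, each a Python script; the robot and the scene stay as the last script left them, time stands still between calls to the robot, and variables do not carry over. Pictures are saved under pics/ and viewed, at most 10 in all, crops included, and the job is handed in when it is done.

```bash
mkdir -p pics; ls
python3 - <<'E'
from station import ctrl, get_state, vision, models
import cv2,numpy as np
s=get_state();print(s['time'],s['tcp_pos'],s['eef_rot'],s['width'],s['contact_force'])
for c in ['top','side']:
    im,d=vision.grab_frame(c);cv2.imwrite(f'pics/{c}0.png',im);np.savez(f'{c}0.npz',im=im,d=d)
    print(c,{k:np.round(v,3).tolist() for k,v in vision.camera_info(c).items() if k in('mtx','R','t')})
vision.grab_frame('top')
for t in ['corner_1','press_1','plate','bed']:
    print(t,[(np.round(r['point']).tolist(),round(r['p'],2)) for r in models.recognise('top',t)][:7])
print(get_state()['time'])
E
```

```text
pics
0.0 [ 0.24586731 -0.57406681  0.23043892] [-8.54369584e-04  9.79583670e-01  2.01034991e-01 -1.90470136e-04] 0.08587607438465424 [-0.06919898 -0.93304119 -0.52497904]
top {'mtx': [[520.683, 0.0, 323.89], [0.0, 520.683, 241.294], [0.0, 0.0, 1.0]], 'R': [[0.027, -1.0, -0.014], [-0.992, -0.025, -0.127], [0.126, 0.017, -0.992]], 't': [-0.02, 0.559, 1.197]}
side {'mtx': [[441.332, 0.0, 318.985], [0.0, 441.332, 244.9], [0.0, 0.0, 1.0]], 'R': [[-0.771, -0.636, 0.007], [-0.336, 0.398, -0.854], [0.541, -0.661, -0.52]], 't': [0.424, 0.257, 0.736]}
corner_1 [([315.0, 247.0], 0.69), ([369.0, 278.0], 0.45)]
press_1 [([373.0, 217.0], 0.65), ([254.0, 266.0], 0.47), ([372.0, 280.0], 0.45), ([261.0, 203.0], 0.44), ([321.0, 285.0], 0.25)]
plate [([314.0, 244.0], 0.81), ([251.0, 264.0], 0.4)]
bed [([321.0, 282.0], 0.68)]
0.35
```

View pics/top0.png

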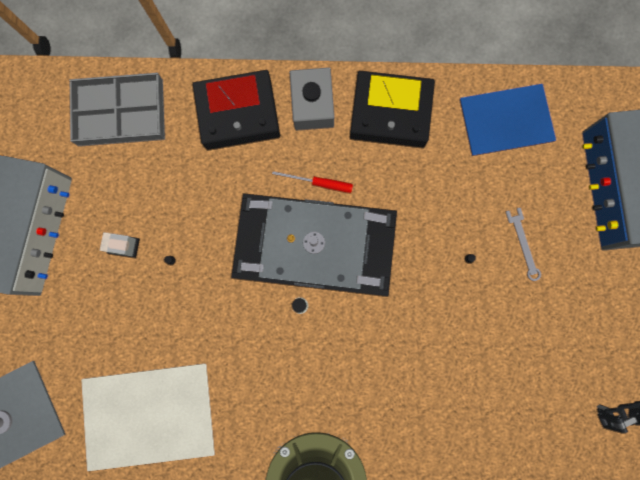

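View pics/side0.png

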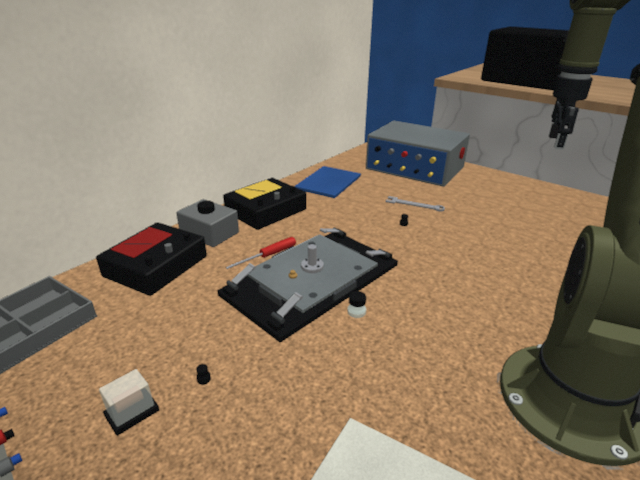

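The top view shows the plate's discs near (288,209), (348,215), (341,278) and (280,271). The bed corners are near (243,194), (397,210), (389,296) and (232,278). In the side view all four tongues are standing.

```bash
cat > h.py <<'E'
import numpy as np,cv2
from station import ctrl,get_state,vision,models
from scipy.spatial.transform import Rotation as Ro
def quat(yaw):
    c,s=np.cos(yaw),np.sin(yaw)
    q=Ro.from_matrix([[c,s,0],[s,-c,0],[0,0,-1]]).as_quat();return [q[3],*q[:3]]
def topray(px,z):
    i=vision.camera_info('top');R,t=np.array(i['R']),np.array(i['t'])
    d=R.T@np.linalg.solve(i['mtx'],[*px,1.]);o=-R.T@t
    return o+d*(z-o[2])/d[2]
def fit(L,W):
    L,W=np.array(L)[:,:2],np.array(W)[:,:2];a,b=L-L.mean(0),W-W.mean(0)
    yaw=np.arctan2((a[:,0]*b[:,1]-a[:,1]*b[:,0]).sum(),(a*b).sum())
    c,s=np.cos(yaw),np.sin(yaw);R=np.array([[c,-s],[s,c]]);p=W.mean(0)-R@L.mean(0)
    return p,yaw,np.linalg.norm(W-(L@R.T+p),axis=1)
CL=np.array([[75,72],[75,-72],[-75,-72],[-75,72]])/1e3
E
python3 - <<'E'
from h import *
im=np.load('top0.npz')['im'];g=cv2.cvtColor(im,cv2.COLOR_BGR2GRAY).astype(float)
P=[]
for u,v in [(288,209),(348,215),(341,278),(280,271)]:
    w=g[v-7:v+8,u-7:u+8];m=np.clip(np.median(w)-15-w,0,None)
    yy,xx=np.mgrid[v-7:v+8,u-7:u+8];r=(np.hypot(xx-u,yy-v)<6.5);m=m*r
    P.append(topray([(m*xx).sum()/m.sum(),(m*yy).sum()/m.sum()],.036))
print('plate',fit(CL,P))
m=(g<45).astype(np.uint8);n,l,st,c=cv2.connectedComponentsWithStats(m)
# bed outline from dark pixels near bed
mask=np.zeros_like(m);mask[185:305,225:405]=m[185:305,225:405]
mask=cv2.morphologyEx(mask,cv2.MORPH_OPEN,np.ones((5,5)));mask[296:,285:315]=0
pts=cv2.findNonZero(mask);q=cv2.boxPoints(cv2.minAreaRect(pts));print(q)
B=np.array([topray(p,.016)[:2] for p in q])
print(B.mean(0),[np.linalg.norm(B[i]-B[i-1]) for i in range(4)])
e=B[1]-B[0]; print(np.arctan2(e[1],e[0]))
E
```

```text
plate (array([0.55554436, 0.01848702]), np.float64(-0.09002328165736206), array([1.09597911e-04, 1.25304196e-04, 2.79692437e-05, 5.69189234e-05]))
[[232.32065 277.10965]
 [240.49142 206.63667]
 [395.05142 224.55667]
 [386.88065 295.02966]]
[0.5387754  0.01943617] [np.float64(0.3703650894079518), np.float64(0.17182870669167474), np.float64(0.3767285432504582), np.float64(0.1703532688519392)]
-0.06669360515750465
```

Run:
```python
from h import *
ctrl.close_gripper()
yaw=-.09
ctrl.movep([.54,.0185,.26],quat(yaw))
s=get_state();print(s['time'],s['tcp_pos'],s['eef_rot'],s['contact_force'],s['width'],s['qpos'])
im,d=vision.grab_frame('wrist');cv2.imwrite('pics/w0.png',im)
np.savez('w0.npz',im=im,d=d,p=s['tcp_pos'],q=s['eef_rot'])
i=vision.camera_info('wrist');print(i)
for t in ['corner_1','press_1']:
    print(t,[(np.round(r['point']).tolist(),round(r['p'],2)) for r in models.recognise('wrist',t)][:7])
```

```text
3.475 [0.54010444 0.01740829 0.25986404] [ 2.08552036e-04  9.98953879e-01 -4.57284974e-02 -9.78624515e-05] [-0.23328802  0.43616182  1.14025117] 0.0001527532647166414 [ 0.28961868  0.37997619 -0.53243587  1.67433709  0.20868327  1.14446574
 -1.96073946]
{'mtx': array([[371.64829954,   0.        , 319.12741339],
       [  0.        , 371.64829954, 244.19204023],
       [  0.        ,   0.        ,   1.        ]]), 'hand_eye': array([[ 1.59535131e-04, -9.57269274e-01, -2.89198048e-01,
         7.27153086e-02],
       [ 9.99999769e-01, -3.82782505e-05,  6.78350662e-04,
         3.78367863e-04],
       [-6.60434241e-04, -2.89198089e-01,  9.57269047e-01,
        -1.42959315e-01],
       [ 0.00000000e+00,  0.00000000e+00,  0.00000000e+00,
         1.00000000e+00]])}
corner_1 [([314.0, 188.0], 0.79)]
press_1 [([190.0, 269.0], 0.94), ([450.0, 124.0], 0.83), ([445.0, 269.0], 0.82), ([183.0, 125.0], 0.66)]
```

View pics/w0.png

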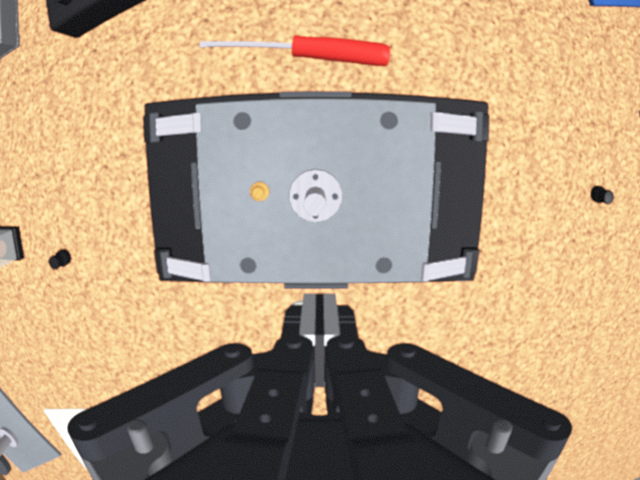

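The wrist view shows the plate discs at (242,121), (389,120), (384,265) and (248,265). All four tongues are standing, and the bed corners are near (148,103), (487,103), (476,279) and (160,279).

```bash
cat >> h.py <<'E'
def wray(px,z,p,q):
    i=vision.camera_info('wrist');K,H=i['mtx'],i['hand_eye']
    x=np.array([px[0]-K[0,2],px[1]-K[1,2]]);r=np.linalg.norm(x);th=r/K[0,0]
    d=np.array([*(x/r*np.sin(th)),np.cos(th)])
    R=Ro.from_quat([*q[1:],q[0]]).as_matrix()
    o=R@H[:3,3]+p;d=R@H[:3,:3]@d
    return o+d*(z-o[2])/d[2]
E
python3 - <<'E'
from h import *
D=np.load('w0.npz');im,p,q=D['im'],D['p'],D['q'];g=cv2.cvtColor(im,cv2.COLOR_BGR2GRAY).astype(float)
P=[]
for u,v in [(242,121),(389,120),(384,265),(248,265)]:
    w=g[v-14:v+15,u-14:u+15];yy,xx=np.mgrid[v-14:v+15,u-14:u+15]
    m=(w<np.median(w)-25)*(np.hypot(xx-u,yy-v)<12);c=((m*xx).sum()/m.sum(),(m*yy).sum()/m.sum())
    P.append(wray(c,.036,p,q))
pp=fit(CL,P);print('plate',pp)
# bed corners (top), and tongue centre lines at hinge end/nose
B=[wray(c,.016,p,q) for c in [(147,103),(488,103),(477,280),(160,280)]]
bp=fit(np.array([[105,190],[105,-190],[-105,-190],[-105,190]])/1e3,B);print('bed',bp)
z=.033+.038*np.sin(.4363)+.004
R=np.array([[np.cos(pp[1]),-np.sin(pp[1])],[np.sin(pp[1]),np.cos(pp[1])]])
for n,c in zip('1243',[(183,125),(450,124),(445,269),(190,269)]):
    print('press px',(R.T@(wray(c,z,p,q)[:2]-bp[0])*1e3).round(1))
E
```

```text
plate (array([0.5542466 , 0.01937847]), np.float64(-0.09025510960688414), array([1.58618145e-04, 8.77069814e-05, 1.33262421e-04, 7.56686587e-05]))
bed (array([0.55416984, 0.0167246 ]), np.float64(-0.09053066018448164), array([0.00328389, 0.00452468, 0.00177506, 0.00210445]))
press px [ 73.5 130.2]
press px [  73.8 -127.5]
press px [ -74.4 -133. ]
press px [-74.  134.1]
```

```bash
cat >> h.py <<'E'
PL=np.array([.5549,.0190]);YAW=-.0902
RW=np.array([[np.cos(YAW),-np.sin(YAW)],[np.sin(YAW),np.cos(YAW)]])
def W(l,z): return [*(PL+RW@np.array(l)),z]
def fz(n=5):
    f=[]
    for _ in range(n): ctrl.pause(.02);f.append(get_state()['contact_force'][2])
    return np.mean(f)
def descend(l,z0,zmin,fstop,step=.001):
    f0=fz();z=z0;log=[];df=0
    while z>zmin and df<fstop:
        z-=step;ctrl.movel(W(l,z),max_speed=.03);df=fz(3)-f0
        log.append((round(z*1e3,1),round(get_state()['tcp_pos'][2]*1e3,2),round(df,1)))
    return log
E
cat > probe.py <<'E'
from h import *;import sys
for c in map(int,sys.argv[1]):
    l=CL[c-1]
    ctrl.movel(W(l,.085),max_speed=.2) if c!=int(sys.argv[2]) else ctrl.movep(W(l,.085),quat(YAW))
    ctrl.movel(W(l,.041),max_speed=.1)
    print(c,descend(l,.040,.0295,6.5)); ctrl.movel(W(l,.085),max_speed=.2)
    s=get_state();print(s['time'],s['tcp_pos'])
E
python3 probe.py 3 3
```

```text
3 [(39.0, np.float64(39.2), np.float64(0.0)), (38.0, np.float64(37.97), np.float64(0.1)), (37.0, np.float64(36.95), np.float64(-0.3)), (36.0, np.float64(36.1), np.float64(2.4)), (35.0, np.float64(36.02), np.float64(16.9))]
7.0083 [ 0.47406919 -0.04615876  0.08546324]
```

```bash
python3 probe.py 2 0
```

```text
2 [(39.0, np.float64(39.24), np.float64(-0.5)), (38.0, np.float64(37.99), np.float64(-0.5)), (37.0, np.float64(36.93), np.float64(-1.0)), (36.0, np.float64(36.2), np.float64(2.1)), (35.0, np.float64(36.12), np.float64(10.1))]
10.4833 [ 0.62353438 -0.05954222  0.08568225]
```

```bash
python3 probe.py 1 0
```

```text
1 [(39.0, np.float64(39.25), np.float64(0.1)), (38.0, np.float64(37.99), np.float64(-0.3)), (37.0, np.float64(36.95), np.float64(0.2)), (36.0, np.float64(36.15), np.float64(1.1)), (35.0, np.float64(35.19), np.float64(2.9)), (34.0, np.float64(34.15), np.float64(3.7)), (33.0, np.float64(33.15), np.float64(4.2)), (32.0, np.float64(32.2), np.float64(4.9)), (31.0, np.float64(31.35), np.float64(6.1)), (30.0, np.float64(31.15), np.float64(11.9))]
15.45 [0.63566639 0.08360012 0.08494373]
```

Corner 1 is the one that sinks, by about 5 mm at 4–6 N. Next I press shim_1.

Run:
```python
from h import *
l=[.075,.127]
ctrl.movel(W(l,.085),max_speed=.15);ctrl.movel(W(l,.065),max_speed=.1)
for r in descend(l,.062,.0345,32,.0015): print(*r)
ctrl.pause(.3);print(get_state()['contact_force'],get_state()['tcp_pos'])
ctrl.movel(W(l,.1),max_speed=.1)
ctrl.movel(W([.0,.1],.2),max_speed=.2);ctrl.movel(W([-.05,.02],.25),max_speed=.2)
s=get_state();print(s['time'])
im,d=vision.grab_frame('wrist');cv2.imwrite('pics/w1.png',im)
im,d=vision.grab_frame('side');cv2.imwrite('pics/s1.png',cv2.resize(im[200:360,200:420],None,fx=3,fy=3))
```

```text
60.5 60.57 0.5
59.0 59.0 0.2
57.5 57.44 -0.1
56.0 56.14 1.2
54.5 54.76 4.2
53.0 53.19 4.1
51.5 51.59 4.1
50.0 50.03 4.3
48.5 48.46 4.2
47.0 46.93 3.9
45.5 45.41 3.2
44.0 43.88 3.7
42.5 42.37 4.0
41.0 41.06 5.2
39.5 39.74 6.8
38.0 38.55 9.9
36.5 38.33 19.5
35.0 38.13 29.2
33.5 37.93 38.5
[-10.47086298  -7.91829481  38.60208985] [0.64105375 0.13829782 0.03794723]
24.7417
```

View pics/s1.png

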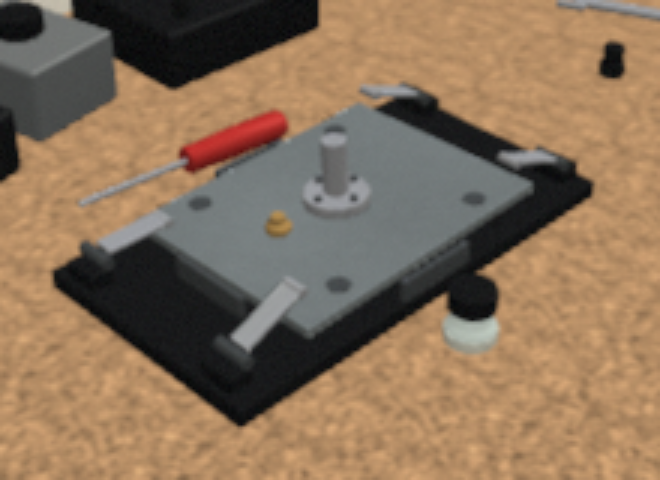

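View pics/w1.png

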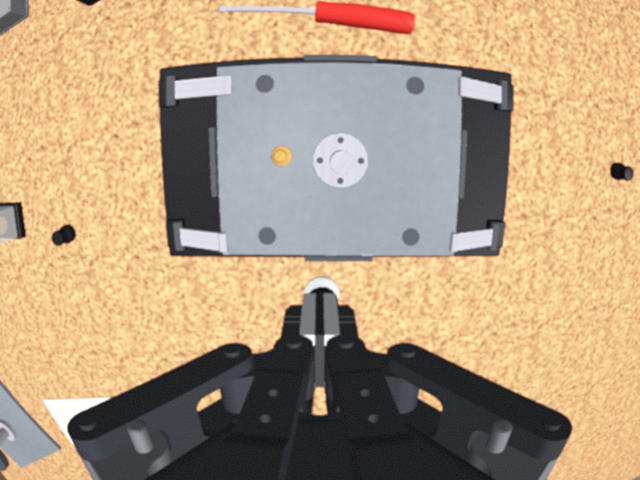

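In both views tongue 1 lies flat on the plate, at (203,87) in the wrist picture. The other three are still standing and everything around is in place. A light touch will confirm the tongue's height.

Run:
```python
from h import *
from station import ticket
l=[.075,.127]
ctrl.movel(W(l,.1),max_speed=.2);ctrl.movel(W(l,.044),max_speed=.1)
L=descend(l,.0425,.035,9);print(L)
ctrl.movel(W(l,.1),max_speed=.1);ctrl.movel(W([0,.1],.2),max_speed=.2)
print(get_state()['time'])
if L[-1][1]>37.5 and L[-1][1]<39.2: ctrl.pause(.3);print(ticket.close_job())
```

```text
[(41.5, np.float64(41.69), np.float64(0.2)), (40.5, np.float64(40.48), np.float64(0.2)), (39.5, np.float64(39.43), np.float64(-0.3)), (38.5, np.float64(38.71), np.float64(2.5)), (37.5, np.float64(38.57), np.float64(8.8)), (36.5, np.float64(38.43), np.float64(15.1))]
30.275
the job is handed in; nothing more can be done
None
```

The far left corner (corner_1) was the one that rocked; I pressed shim_1 flat (about 38.5 mm at the re-touch), left the other three tongues standing, and handed the job in at about 30 s; corner_4 was not pressed, as corner_1 had already been found.

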